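# Complete the graded row of patina bottles on the bench shelf

## Robot

A 6-joint arm with a two-finger parallel gripper is mounted at the origin on the work surface. World frame = base frame: x ahead of the robot, y to its left, z up, the work surface at z = 0. Lengths are in mm, angles in rad, forces in N, time in s.
With the tool pointing down it reaches from about 300 to 750 mm from the base axis. Payload 8.5 kg.
Tool frame: the origin (TCP) lies on the centre line of the jaws, within the pads' length; the fingertips stand 14 mm ahead of it and the grasp point (between the pads) lies 5 mm behind it; z points along the fingers, y is the line along which they close (so a half turn about z gives the same grasp; the last joint's range is limited). The gripper opens to 88 mm and grips with 3 to 60 N. Pads are 18 mm wide; open, the fingers measure 123 mm over their backs; the gripper's body (75 mm by 187 mm) begins 45 mm behind the grasp point.
Start: joints at [0.996, 0.381, 1.297, -0, 1.464, -0.215], TCP at [193.638, 514.767, 252.748] pointing down, gripper open.
Joint ranges: [-3.11, 3.11], [-0.89, 2.33], [0.22, 2.48], [-1.42, 4.56], [0.17, 2.85], [-2.88, 2.88]. Speed limits (rad/s): [2.39, 2.39, 3.14, 3.14, 3.14, 3.14].

## Interface

Orientations are given as a rotation vector (axis times angle).
In Python, from rig import ctrl, claw, ik, viewer, job, readout gives the robot as it stands. Calls block until the motion is done:
- ctrl.move_to(position, orientation): joint-space move of the TCP to a pose.
- ctrl.servo_line(position, rotation=None, speed=150, contact_N=None): straight line of the TCP; rotation=None keeps the orientation; speed is the mean speed in mm/s. With contact_N (N) it stops when the force on the tool has changed by that much, and returns True; else False.
- ctrl.movej(angles): joint-space move.
- claw.open_gripper() and claw.close(): open the fingers fully, or close them until they stop; the grip force is fixed at half the most.
- ctrl.pause(seconds).
- ik(position, orientation): joint angles nearest the present ones, or None.
- viewer.camera(name): name is "side" or "top" or "wrist"; returns (picture, depth): 420x560x3 uint8, blue, green, red; 420x560 float32, mm along the optical axis (not along the pixel's ray), 0 where there is no reading.
- viewer.camera_info(name): a dict with "intrinsics" (3x3 intrinsics, pixels), "k1" (the pictures are not rectified: a ray, as slopes to the right and down, at radius r is drawn at 1 + k1 r^2 times it, then the intrinsics apply), "position" and "attitude" of the camera in the world; the wrist camera has in their place "T_tool_cam" (4x4, takes a point from camera to tool coordinates, whose origin is the TCP and whose axes are the flange's). Camera axes: x right, y up, looking along -z (the intrinsics and any distortion apply to the point x, -y, -z); pixel columns grow to the right and rows downward; lengths in mm; the calibration is good to about 2 mm. A picture is of the moment at which its call begins: read the wrist's pose just before it. camera_info takes no time and is no camera call.
A pose or a line that the arm cannot do raises ctrl.IKError and nothing moves.
- job.sign_off(): hands the job in; it is judged then, once.
Readings, each from a call of its own:
- readout.current_time_s(): time.
- readout.current_joints(): joint angles.
- readout.current_qvel(): joint speeds.
- readout.current_joint_efforts(): joint torques, N m.
- readout.current_tool_pos(): TCP position.
- readout.current_eef_rot(): TCP orientation.
- readout.current_wrist_force(): force on the tool from outside, world axes, zero at the start.
- readout.current_ft_torque(): the same for the moment, N m.
- readout.current_finger_gap(): opening from 0.0 (shut) to 1.0 (fully open).
- readout.current_gripper_force(): force on a finger pad.
Only numpy, scipy, OpenCV 4.12 (cv2) and the standard library are available. Lean on these libraries where they do the work, as an engineer would, in place of code of your own. Each camera call takes 0.05 s, during which the arm holds its last target. There are 200 camera calls.

## Task

Take the two brown bottles that stand on the bench and put them on the lower shelf board, in the gap between the two bottles already there, so that all four stand upright in one straight, evenly spaced row that steps down in height from the tallest at one end to the shortest at the other. Leave the two bottles already on the shelf where they are, and leave the box, tape roll, brush and cup alone.

Things in the scene. Friction and masses are not known exactly. Their poses are not given: they have to be found in the camera images.
- bottle_tallest: Tallest of four dark brown bottles alike but for height: 170 mm high, body 56 mm in diameter up to 114 mm, sloping shoulder to 132, neck 24 mm in diameter, black cap 28 mm in diameter over the top 30 mm. 0.18 to 0.35 kg. Origin: centre of its underside; z up. It starts on the lower shelf board, at one end of the row (left or right).
- bottle_second: Second-tallest of four dark brown bottles alike but for height: 148 mm high, body 56 mm in diameter up to 92 mm, sloping shoulder to 110, neck 24 mm in diameter, black cap 28 mm in diameter over the top 30 mm. 0.18 to 0.35 kg. Origin: centre of its underside; z up. It starts on the bench, left or right in front of the shelf.
- bottle_third: Third-tallest of four dark brown bottles alike but for height: 126 mm high, body 56 mm in diameter up to 70 mm, sloping shoulder to 88, neck 24 mm in diameter, black cap 28 mm in diameter over the top 30 mm. 0.18 to 0.35 kg. Origin: centre of its underside; z up. It starts on the bench, on the other side from the second-tallest.
- bottle_shortest: Shortest of four dark brown bottles alike but for height: 104 mm high, body 56 mm in diameter up to 48 mm, sloping shoulder to 66, neck 24 mm in diameter, black cap 28 mm in diameter over the top 30 mm. 0.18 to 0.35 kg. Origin: centre of its underside; z up. It starts on the lower shelf board, at the other end of the row from the tallest.
- shelf: Low pine bench shelf, fixed, open front and back. Origin: at bench height under the middle of the row; x points into the shelf, y along it. Lower board 440 mm long (y), x -45 to +70 mm, top 18 mm above the bench; four posts at y +/-210 mm. Row line x = 0, along y: the end bottles stand on it within 2 mm, 195 to 219 mm apart, about the middle.
- upper_edge (a point): Middle of the lower front edge of the shelf's upper board, 285 mm above the bench (board 18 mm thick, 440 mm long, shelf x -28 to +42 mm). It overhangs the row: an upright gripper hits it, so lean the tool 35 to 45 degrees from vertical, fingers pointing down and into the shelf.
- carton: Bystander: cardboard box 60 x 110 x 60 mm high standing on the upper board. Origin: centre of its underside.
- tape: Bystander: grey tape roll 66 mm in diameter, 25 mm high, lying on the upper board. Origin: centre of its underside.
- brush: Bystander: a hand brush lying on the bench in front of the shelf, about 0.2 m long along its x axis, under 40 mm high.
- pot: Bystander: steel cup 84 mm in diameter, 80 mm high, on the bench to the left of the shelf. Origin: centre of its underside.

How it is judged (in metres and radians):
At the end, for the whole second after the job is handed in: All four bottles upright (4 degrees) on the lower board; the second and third still and within 12 mm of the row line (shelf x = 0); in order tallest, second, third, shortest, neighbours 56 to 84 mm apart centre to centre; tallest and shortest within 12 mm of their start (horizontal distance between bottle_tallest and bottle_second between 0.0555 and 0.084 m and horizontal distance between bottle_second and bottle_third between 0.0555 and 0.084 m and horizontal distance between bottle_third and bottle_shortest between 0.0555 and 0.084 m and x of bottle_second in the frame of shelf between -0.012 and 0.012 m and z of bottle_second in the frame of shelf between 0.014 and 0.024 m and angle between each of bottle_second, bottle_third, bottle_tallest, bottle_shortest's own z axis and vertical below 0.07 rad and linear speed of each of bottle_second, bottle_third below 0.02 m/s and x of bottle_third in the frame of shelf between -0.012 and 0.012 m and z of bottle_third in the frame of shelf between 0.014 and 0.024 m and distance of each of bottle_tallest, bottle_shortest from where it was at the start of the episode below 0.012 m); the robot touches nothing.
It fails at once if the cardboard box is disturbed (moved more than 25 mm) (distance of carton from where it was at the start of the episode above 0.025 m).
It fails at once if the tape roll is disturbed (moved more than 25 mm) (distance of tape from where it was at the start of the episode above 0.025 m).
It fails at once if the brush is disturbed (moved more than 25 mm) (distance of brush from where it was at the start of the episode above 0.025 m).
It fails at once if the steel cup is disturbed (moved more than 25 mm) (distance of pot from where it was at the start of the episode above 0.025 m).
It also fails if it takes over 53 s, if anything falls off the work surface, if the arm or the gripper's body presses on something with over 40 N, if the wrist force passes 120 N, or if a joint passes its speed limit or range.

## Working session

There is one attempt and no reset: what is moved stays moved. The work goes in short steps, each a Python script; the robot and the scene stay as the last script left them, time stands still between calls to the robot, and variables do not carry over. Pictures are saved under pics/ and viewed, at most 10 in all, crops included, and the job is handed in when it is done.

```bash
ls; mkdir -p pics
python3 - <<'E'
from rig import viewer, readout
import cv2, numpy as np
for n in ("side","top","wrist"):
    im,d=viewer.camera(n); cv2.imwrite(f"pics/{n}0.png",im); np.save(f"pics/{n}0d.npy",d)
    i=viewer.camera_info(n); print(n,{k:np.round(v,3).tolist() for k,v in i.items()}, (d>0).mean())
print(readout.current_time_s(), readout.current_eef_rot())
E
```

```text
pics
side {'intrinsics': [[474.424, 0.0, 279.82], [0.0, 474.424, 212.178], [0.0, 0.0, 1.0]], 'k1': -0.133, 'position': [-139.032, -707.88, 1018.955], 'attitude': [0.856, -0.317, -0.644]} 0.9957100340136055
top {'intrinsics': [[450.72, 0.0, 278.097], [0.0, 450.72, 209.065], [0.0, 0.0, 1.0]], 'k1': -0.062, 'position': [450.833, 72.472, 1221.181], 'attitude': [0.046, -0.087, -1.555]} 0.9961181972789116
wrist {'intrinsics': [[367.309, 0.0, 277.887], [0.0, 367.309, 208.969], [0.0, 0.0, 1.0]], 'k1': -0.087, 'T_tool_cam': [[-0.0, 0.946, 0.325, 85.109], [1.0, 0.001, -0.001, 1.379], [-0.001, 0.325, -0.946, -130.315], [0.0, 0.0, 0.0, 1.0]]} 0.9961479591836735
0.15 [-5.62048337e-01 -3.09044961e+00  1.61994586e-03]
```

View pics/side0.png

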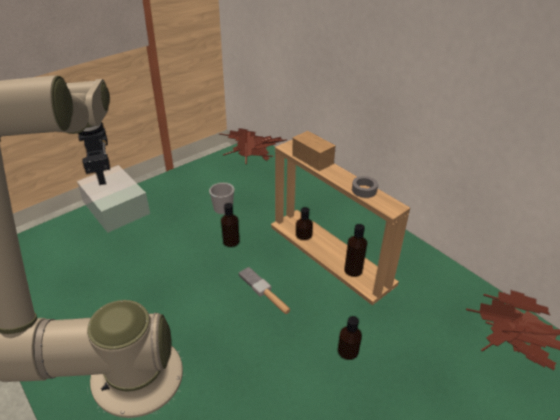

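View pics/top0.png

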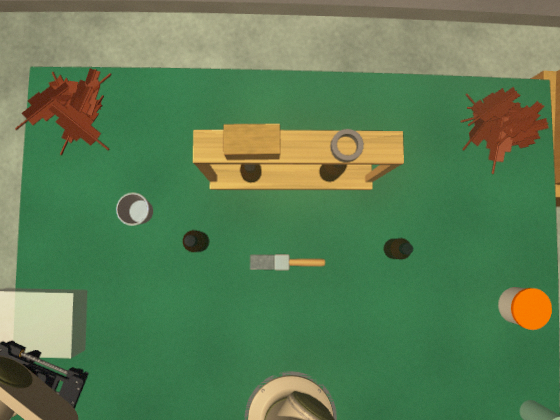

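The side view shows the shortest bottle at left on the shelf (304,225) and the tallest at right (356,252). On the bench, the taller bottle is at left (230,226) and the shorter one at right (350,340). The top view shows the same layout: bench bottles near (196,241) and (398,249), brush at (288,262), cup at (134,210), and the shelf's front lower edge on row 187.

```bash
cat > h.py <<'E'
import numpy as np, cv2
from scipy.spatial.transform import Rotation as R
from scipy.optimize import least_squares
from rig import ctrl, claw, ik, viewer, job, readout
def campose(n, info, tool=None):
    if n=="wrist":
        T=np.eye(4); T[:3,3]=tool[0]; T[:3,:3]=R.from_rotvec(tool[1]).as_matrix()
        T=T@np.array(info["T_tool_cam"]); return T[:3,:3],T[:3,3]
    return R.from_rotvec(info["attitude"]).as_matrix(), np.array(info["position"])
def rays(n, uv, tool=None):
    """pixel list -> (camera centre, ray directions with unit depth) in world"""
    i=viewer.camera_info(n); K=np.array(i["intrinsics"])
    p=cv2.undistortPoints(np.asarray(uv,float).reshape(-1,1,2),K,np.array([i["k1"],0,0,0.]))[:,0]
    Rm,c=campose(n,i,tool)
    return c,np.c_[p[:,0],-p[:,1],-np.ones(len(p))]@Rm.T
def cloud(n, d, tool=None):
    v,u=np.mgrid[:d.shape[0],:d.shape[1]]
    c,r=rays(n,np.c_[u.ravel(),v.ravel()],tool)
    P=c+r*d.reshape(-1,1); P[d.ravel()==0]=np.nan
    return P.reshape(*d.shape,3)
def plane(n, uv, z, tool=None):
    c,r=rays(n,uv,tool); return c+r*((z-c[2])/r[:,2])[:,None]
def circ(xy, r=28, c0=None):
    c0=xy.mean(0) if c0 is None else c0
    s=least_squares(lambda c:np.hypot(*(xy-c).T)-r,c0,loss="soft_l1",f_scale=2)
    return s.x, np.median(abs(s.fun))
def dark(im, t=60): return im.max(2)<t
def blobs(n, im, d, tool=None, amin=100):
    P=cloud(n,d,tool); m=dark(im).astype(np.uint8)
    k,l,st,ce=cv2.connectedComponentsWithStats(m)
    for j in range(1,k):
        if st[j,4]>amin: yield ce[j],st[j],P[l==j]
E
python3 - <<'E'
from h import *
for n in ("side","top"):
    im=cv2.imread(f"pics/{n}0.png"); d=np.load(f"pics/{n}0d.npy")
    for ce,st,P in blobs(n,im,d):
        z=P[:,2]; q=np.nanpercentile(z,[1,99]); 
        X=np.nanmedian(P,0)
        if X[0]<250 and abs(X[1])<200 or X[0]<200: continue
        b=P[(z>q[0]+8)&(z<q[0]+38)]
        s,e=circ(b[:,:2],28,X[:2]+[20,0]) if len(b)>10 else (None,None)
        t=P[z>q[1]-4]
        print(n,ce.round(),st,q.round(1),"fit",s,e,"top",np.nanmean(t,0).round(1),len(t))
    P=cloud(n,d)
    if n=="top":
        hsv=cv2.cvtColor(im,cv2.COLOR_BGR2HSV); m=(hsv[...,0]<25)&(hsv[...,1]>90)
        for lo,hi in((5,30),(290,315)):
            M=m&(P[...,2]>lo)&(P[...,2]<hi)&(P[...,0]>450)&(abs(P[...,1])<350)
            Q=P[M]; print(lo,len(Q),Q.min(0),Q.max(0),np.median(Q[:,2]), cv2.minAreaRect(Q[:,:2].astype(np.float32)))
            # front edge line: lowest row per column
            cols=np.where(M.sum(0)>3)[0]; E=np.array([P[np.where(M[:,c])[0].max(),c] for c in cols]); 
            E=E[abs(E[:,1]-np.median(E[:,1]))<150]; k=np.polyfit(E[:,1],E[:,0],1); print("front edge x=",k, "resid",np.std(E[:,0]-np.polyval(k,E[:,1])))
    print("bench z",np.nanmedian(P[(P[...,0]>250)&(P[...,0]<500)&(abs(P[...,1])<200)],0))
    if n=="side":
        M=(im[...,1]>0)
E
```

```text
side [105.  98.] [101  86   8  25 140] [457.1 517. ] fit [253.90680678 438.23389124] 2.437003845482529 top [243.  467.9 515.2] 9
side [230. 227.] [221 203  19  44 618] [  1.5 148.1] fit [463.6032119  251.85024811] 1.1291465299398098 top [463.  248.5 146.7] 36
side [304. 225.] [297 207  15  32 364] [ 26.1 123.2] fit [651.5835178  114.14917133] 1.3609295415564695 top [649.6 111.8 121.2] 36
side [356. 252.] [345 224  22  52 789] [ 25.2 188.2] fit [658.99935795 -97.58133669] 1.0681056457950362 top [655.3 -99.9 186.8] 55
side [350. 340.] [338 316  24  44 760] [  3.7 128.4] fit [ 452.62420099 -277.39687157] 0.7514062106173292 top [ 450.7 -279.7  126.9] 59
bench z [ 3.66197099e+02 -2.70281610e+01  1.60687447e-01]
top [196. 241.] [183 230  26  22 423] [ 16.4 151.8] fit [464.6840443  254.59490203] 0.4410755039323657 top [465.5 252.  149.8] 50
top [398. 248.] [384 238  29  21 462] [ 11.  128.9] fit [ 453.44200691 -274.31428261] 0.40133566232671036 top [ 452.6 -272.6  126.6] 63
top [ 38. 374.] [   0  341   88   68 1875] [306.3 517.9] fit [200.85435701 479.69663119] 25.367913604346903 top [240.6 470.9 517.3] 70
5 3131 [ 604.63341601 -211.17734072    9.28242844] [678.56834873 225.82795119  29.96832894] 18.094649602606978 ((640.7883911132812, 7.1792755126953125), (67.13172912597656, 438.0880432128906), 1.1039971113204956)
front edge x= [-1.21512948e-02  6.10213665e+02] resid 1.0452585682599467
290 5008 [ 621.74807777 -212.12660022  290.07471202] [698.24538431 227.75394989 314.8169653 ] 303.0173800360742 ((660.1446533203125, 7.7410736083984375), (71.61210632324219, 439.2189025878906), 1.1033936738967896)
front edge x= [-1.67852368e-02  6.25382449e+02] resid 0.30111900508850586
bench z [3.73606110e+02 1.71440049e+00 2.24074397e-01]
```

Depth from the two cameras agrees to about 3 mm, which is enough to start. Next step: check IK for every pose, with a leaned and slightly yawed tool so the opening fingers clear the taller neighbour. Then place the third bottle first.

Run:
```python
import plan; from plan import *
for lean in (36,39,42,45):
    plan.LEAN=np.radians(lean)
    for n,pk,g,y,ths in(("third",[453.0,-275.9],113,48.6,(-30,-22,-12,0,12,22,30)),("second",[464.0,253.2],136,-20.2,(-30,-22,-15))):
        for th in ths:
            b=bottle(pk,g,y,th); s=[]
            for k in("pre","pick","lift","front","front2","over","down","out"):
                q=ik(getattr(b,k),b.rv); s.append(".." if q is None else f"{q[4]:.2f}/{q[3]:.1f}/{q[5]:.1f}")
            print(lean,n,th,*s)
```

```text
36 third -30 0.46/0.6/-2.4 0.28/0.9/-2.7 0.46/0.5/-2.3 0.54/-0.6/-0.6 0.46/-0.7/-0.5 0.57/-0.6/-0.7 0.54/-0.6/-0.6 0.80/-0.5/-0.7
36 third -22 0.57/0.7/-2.7 .. 0.55/0.6/-2.6 0.45/-0.4/-0.9 0.36/-0.5/-0.8 0.48/-0.4/-0.9 0.45/-0.4/-0.9 0.71/-0.4/-1.0
36 third -12 .. .. 0.67/0.7/-2.8 0.38/-0.1/-1.4 0.28/-0.2/-1.3 0.41/-0.2/-1.3 0.38/-0.2/-1.3 0.63/-0.1/-1.4
36 third 0 .. .. .. 0.40/0.3/-2.0 0.30/0.4/-2.1 0.41/0.2/-1.9 0.38/0.3/-1.9 0.63/0.2/-1.9
36 third 12 .. 0.84/0.9/2.9 .. 0.50/0.6/-2.5 0.42/0.7/-2.6 0.50/0.5/-2.4 0.47/0.6/-2.4 0.73/0.4/-2.3
36 third 22 1.17/0.7/2.8 0.97/0.8/2.8 .. 0.62/0.7/-2.8 .. 0.62/0.7/-2.7 0.59/0.7/-2.7 0.86/0.6/-2.6
36 third 30 1.27/0.7/2.7 1.06/0.7/2.7 1.21/0.7/2.8 .. .. 0.72/0.7/-2.8 0.69/0.7/-2.9 0.97/0.6/-2.8
36 second -30 0.96/-0.7/-0.1 0.76/-0.8/-0.0 0.90/-0.7/-0.2 0.52/-0.4/-0.9 0.43/-0.5/-0.8 0.55/-0.4/-0.9 0.52/-0.4/-0.9 0.79/-0.4/-0.9
36 second -22 0.84/-0.7/-0.2 0.65/-0.8/-0.1 0.80/-0.7/-0.3 0.46/-0.2/-1.3 0.36/-0.3/-1.2 0.49/-0.2/-1.2 0.46/-0.3/-1.2 0.72/-0.2/-1.2
36 second -15 0.74/-0.7/-0.4 0.55/-0.8/-0.3 0.70/-0.6/-0.5 0.44/0.0/-1.6 0.34/0.0/-1.
[... 2438 characters left out ...]
4/2.6 .. .. .. .. .. 0.34/-0.3/-1.2
45 third 0 0.90/1.0/2.8 0.73/1.2/2.6 .. 0.19/0.9/-2.6 .. 0.19/0.7/-2.4 .. 0.36/0.5/-2.2
45 third 12 1.08/0.9/2.7 0.89/1.1/2.6 1.00/1.0/2.8 .. .. .. .. 0.55/0.8/-2.7
45 third 22 1.21/0.8/2.6 1.02/1.0/2.6 1.14/0.9/2.7 .. .. .. .. ..
45 third 30 1.32/0.8/2.6 1.13/0.9/2.5 1.25/0.8/2.7 .. 0.65/1.2/2.8 .. .. ..
45 second -30 0.95/-0.9/0.2 0.77/-1.1/0.3 0.87/-0.9/0.0 0.35/-0.8/-0.5 0.29/-1.1/-0.2 0.38/-0.8/-0.5 0.36/-0.9/-0.4 0.58/-0.7/-0.6
45 second -22 0.81/-1.0/0.1 0.64/-1.2/0.2 0.74/-1.0/-0.0 0.23/-0.5/-0.9 .. 0.27/-0.6/-0.9 0.24/-0.7/-0.8 0.45/-0.4/-1.0
45 second -15 0.68/-1.0/0.0 0.52/-1.3/0.2 0.62/-1.0/-0.1 0.19/0.0/-1.6 .. 0.21/-0.1/-1.4 .. 0.39/-0.1/-1.4
```

```bash
cat > plan.py <<'E'
from h import *
YAW=0.019; AHEAD=6.   # shelf yaw; cap axis lies this far ahead of the TCP
def rot(th, lean):
    s,c=np.sin(np.radians(lean)),np.cos(np.radians(lean))
    return R.from_euler("z",np.radians(th)+YAW)*R.from_matrix(np.c_[[-c,0,-s],[0,1,0],[s,0,-c]])
def row(y): return np.array([654.5-YAW*(y-7.5), y])
def poses(pick, grip, y, th_pick, th, lean):
    """name -> (TCP position, rotation vector)"""
    r1,r2=rot(th_pick,lean),rot(th,lean); a1,a2=r1.as_matrix()[:,2],r2.as_matrix()[:,2]
    pk=np.r_[pick,grip]-AHEAD*a1; t=row(y); pl=lambda dx,base:np.r_[t+[dx,0],base+grip]-AHEAD*a2
    P={"pre":pk-90*a1,"pick":pk,"lift":pk+[0,0,70]}
    Q={"front":pl(-82,60),"front2":pl(-82,24),"over":pl(0,24),"down":pl(0,12),"out":pl(0,18)-140*a2}
    return {**{k:(v,r1.as_rotvec()) for k,v in P.items()},**{k:(v,r2.as_rotvec()) for k,v in Q.items()}}
third=poses([453.0,-275.9],115,48.1,-50,-20,38)
second=poses([464.0,253.2],134,-19.2,-10,-18,43)
via=([330,-60,330],rot(-50,38).as_rotvec())
E
python3 - <<'E'
from plan import *
for n,b in(("third",third),("second",second)):
    for k,v in b.items():
        q=ik(*v); print(n,k,v[0].round(),None if q is None else np.round(q,2))
print(ik(*via))
E
```

```text
third pre [ 414. -231.  191.] [-0.72  0.17  2.   -0.27  0.32 -1.21]
third pick [ 451. -273.  120.] None
third lift [ 451. -273.  190.] [-0.74  0.25  1.89 -0.21  0.35 -1.28]
third front [568.  49. 180.] [-0.05  0.34  1.78 -0.44  0.41 -0.94]
third front2 [568.  49. 144.] [-0.05  0.4   1.82 -0.57  0.32 -0.8 ]
third over [650.  49. 144.] [-0.04  0.51  1.61 -0.44  0.42 -0.93]
third down [650.  49. 132.] [-0.04  0.53  1.62 -0.47  0.39 -0.9 ]
third out [569.  77. 248.] [ 0.02  0.26  1.66 -0.36  0.63 -0.99]
second pre [399. 263. 204.] [ 0.56  0.22  1.92 -0.93  0.59 -0.17]
second pick [460. 254. 138.] [ 0.46  0.4   1.93 -1.2   0.43  0.07]
second lift [460. 254. 208.] [ 0.46  0.27  1.83 -0.85  0.55 -0.33]
second front [569. -18. 198.] [-0.22  0.29  1.83 -0.2   0.27 -1.32]
second front2 [569. -18. 162.] None
second over [651. -18. 162.] [-0.18  0.47  1.67 -0.3   0.27 -1.2 ]
second down [651. -18. 150.] [-0.18  0.49  1.68 -0.33  0.24 -1.16]
second out [560.  10. 259.] [-0.15  0.2   1.75 -0.22  0.46 -1.27]
[-0.30419247 -0.24621228  1.9095415  -0.41180174  0.93278017 -0.86669327]
```

```bash
sed -i 's/"front2":pl(-82,24),//; s/48.1,-50,-20,38/48.1,-80,-20,38/' plan.py; sed -i 's/^via=.*/via=([330,-60,330],rot(-60,38).as_rotvec())/' plan.py
cat >> plan.py <<'E'
def fetch(b):
    ctrl.move_to(*b["pre"]); ctrl.servo_line(b["pick"][0],speed=90); claw.close()
    print("gap",readout.current_finger_gap(),"grip",readout.current_gripper_force())
    ctrl.servo_line(b["lift"][0],speed=120); print("wrist N",readout.current_wrist_force(),"t",readout.current_time_s())
def look(tag, *names):
    for n in names:
        im,d=viewer.camera(n); cv2.imwrite(f"pics/{n}{tag}.png",im); np.save(f"pics/{n}{tag}d.npy",d)
E
python3 - <<'E'
from plan import *
for k,v in third.items(): print(k, None if ik(*v) is None else np.round(ik(*v),2))
if any(ik(*v) is None for v in third.values()) or ik(*via) is None: raise SystemExit("no ik")
ctrl.move_to(*via); fetch(third); look("1","side","top")
E
```

```text
pre [-0.46  0.29  1.81 -0.79  0.76 -0.14]
pick [-0.56  0.45  1.84 -0.96  0.58 -0.  ]
lift [-0.56  0.33  1.76 -0.75  0.71 -0.26]
front [-0.05  0.34  1.78 -0.44  0.41 -0.94]
over [-0.04  0.51  1.61 -0.44  0.42 -0.93]
down [-0.04  0.53  1.62 -0.47  0.39 -0.9 ]
out [ 0.02  0.26  1.66 -0.36  0.63 -0.99]
gap 0.3115487123385488 grip 29.999799141660333
wrist N [ 0.08656928  0.03966603 -1.9801338 ] t 6.0417
```

View pics/side1.png

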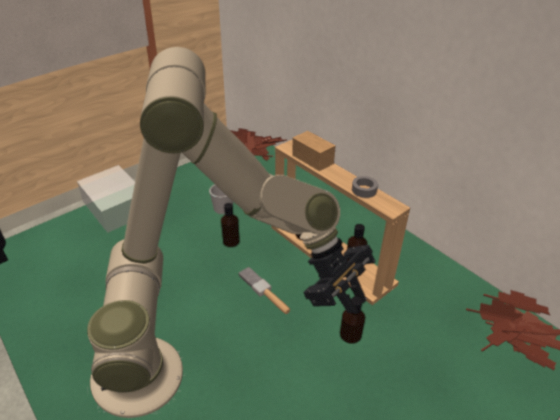

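The third bottle hangs upright in the gripper at (352,324), with a jaw gap of 27.4 mm on the 28 mm cap. The other bottles are undisturbed. Next: check for in-hand shift and tilt, then place it.

Run:
```python
from plan import *
im=cv2.imread("pics/side1.png"); d=np.load("pics/side1d.npy"); P=cloud("side",d)
m=dark(im)&(np.hypot(P[...,0]-453,P[...,1]+276)<45)
for lo,hi in((76,100),(108,138)):
    q=P[m&(P[...,2]>lo)&(P[...,2]<hi)]; print(lo,len(q),circ(q[:,:2],28,np.array([453,-276.])))
print(P[m][:,2].min())
b=third
ctrl.move_to(*b["front"]); ctrl.servo_line(b["over"][0],speed=80)
hit=ctrl.servo_line(b["down"][0],speed=25,contact_N=5)
print("hit",hit,"z vs plan of 18:",readout.current_tool_pos()[2]-(b["down"][0][2]+6),readout.current_wrist_force())
claw.open_gripper(); ctrl.pause(.2); ctrl.servo_line(b["out"][0],speed=120); print(readout.current_time_s())
ctrl.move_to(*second["pre"]); look("2","side","top"); print(readout.current_time_s())
```

```text
76 139 (array([ 453.32744544, -277.01002361]), np.float64(0.8163079494555632))
108 179 (array([ 453.56587648, -276.4750304 ]), np.float64(0.601408499272754))
70.12918971172769
hit True z vs plan of 18: -0.017671583723199547 [-1.52113494 -0.90088339  4.1064737 ]
11.5667
12.6667
```

Run:
```python
from h import *
for n in ("side","top"):
    im=cv2.imread(f"pics/{n}2.png"); d=np.load(f"pics/{n}2d.npy"); P=cloud(n,d); m=dark(im)
    for name,x,y in(("tall",657,-96),("third",653,48),("short",652,115),("second",464,253)):
        M=m&(np.hypot(P[...,0]-x,P[...,1]-y)<40)&(P[...,2]>(24 if x>500 else 6))&(P[...,2]<(60 if x>500 else 85))
        q=P[M]; print(n,name,len(q),circ(q[:,:2],28,np.array([x,y],float)) if len(q)>15 else "", np.nanmax(P[m&(np.hypot(P[...,0]-x,P[...,1]-y)<40)][:,2],initial=0))
```

```text
side tall 150 (array([658.92551125, -97.44666094]), np.float64(1.102981270978093)) 191.03774171535497
side third 154 (array([652.00188042,  47.34223343]), np.float64(1.6815187963147817)) 146.66004894111927
side short 108 (array([651.13862009, 113.68208393]), np.float64(1.4161948857560436)) 124.60619535298406
side second 324 (array([463.56511838, 251.79896009]), np.float64(1.218386253895206)) 149.91365891929343
top tall 0  180.76459908018364
top third 2  82.71254041638826
top short 8  123.67567867508137
top second 66 (array([464.7508364 , 254.67510476]), np.float64(0.42084674097568886)) 154.02362766406827
```

View pics/side2.png

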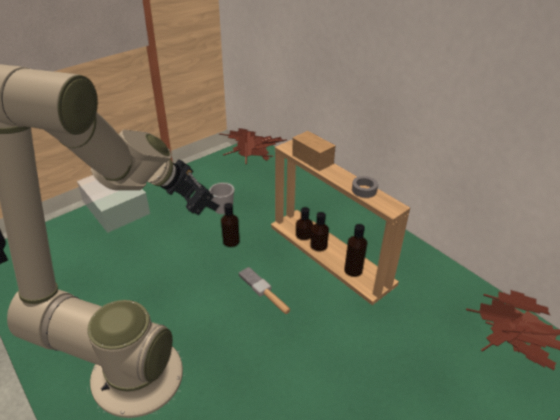

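The third bottle stands upright at (319,232), about 66 mm from the shortest, and nothing else has moved. Now the second bottle.

Run:
```python
from plan import *
b=second
print([ik(*v) is None for v in b.values()])
fetch(b); ctrl.move_to(*b["front"]); ctrl.pause(.1); look("3","side"); print(readout.current_time_s(),readout.current_joints())
im=cv2.imread("pics/side3.png"); d=np.load("pics/side3d.npy"); P=cloud("side",d)
m=dark(im)&(np.hypot(P[...,0]-573,P[...,1]+19)<45)
for lo,hi in((64,95),(110,148)):
    q=P[m&(P[...,2]>lo)&(P[...,2]<hi)]; print(lo,len(q),circ(q[:,:2],28,np.array([573,-19.])) if len(q)>20 else "")
```

```text
[False, False, False, False, False, False, False]
gap 0.31158676573592275 grip 29.99971115961671
wrist N [ 0.66746426 -1.1501212  -3.30704814] t 15.7417
17.0167 [-0.21490555  0.29453123  1.83416564 -0.20195924  0.26968602 -1.31852976]
64 135 (array([572.8363428 , -19.93239365]), np.float64(1.1043307006416647))
110 171 (array([572.40280419, -19.75421747]), np.float64(1.0825967317999456))
```

View pics/side3.png

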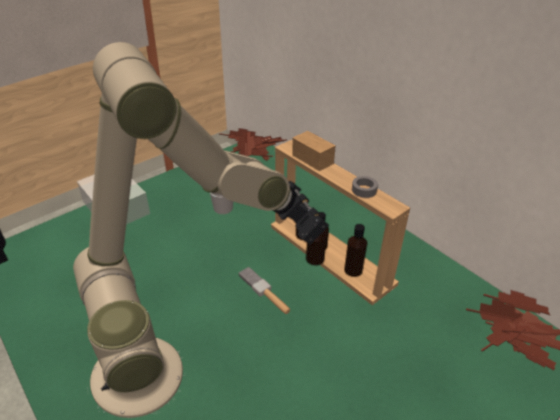

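The second bottle hangs upright in front of the shelf at (315,245), within 1 mm of the planned position. Now I move it in with force monitoring.

Run:
```python
from plan import *
b=second
if ctrl.servo_line(b["over"][0],speed=50,contact_N=12):
    print("TOUCH",readout.current_tool_pos(),readout.current_wrist_force()); look("t","side"); raise SystemExit
hit=ctrl.servo_line(b["down"][0],speed=25,contact_N=5)
print("hit",hit,readout.current_tool_pos()[2]-(b["down"][0][2]+6),readout.current_wrist_force())
claw.open_gripper(); print(readout.current_wrist_force()); ctrl.pause(.2); ctrl.servo_line(b["out"][0],speed=100)
print(readout.current_wrist_force(),readout.current_time_s())
ctrl.move_to([330,200,330],b["out"][1]); look("4","side","top"); print(readout.current_time_s())
for n in("side",):
    im=cv2.imread(f"pics/{n}4.png"); d=np.load(f"pics/{n}4d.npy"); P=cloud(n,d); m=dark(im)
    for name,x,y in(("tall",657,-97),("second",655,-20),("third",653,48),("short",652,115)):
        for lo,hi in((24,60),):
            q=P[m&(np.hypot(P[...,0]-x,P[...,1]-y)<34)&(P[...,2]>lo)&(P[...,2]<hi)]; print(name,len(q),circ(q[:,:2],28,np.array([x,y],float)),P[m&(np.hypot(P[...,0]-x,P[...,1]-y)<34)][:,2].max())
```

```text
hit True 0.002420703144508707 [-1.46452787  0.82556297  4.25931433]
[-0.53179618 -0.6410847  -0.48251801]
[ 0.05849767  0.55260541 -0.73455866] 22.0667
23.3417
tall 144 (array([658.92645566, -97.15623661]), np.float64(1.2591024765025338)) 191.35833595728036
second 134 (array([655.35113176, -21.03179281]), np.float64(1.0890802008511695)) 168.8015334676203
third 130 (array([653.01113468,  46.01904358]), np.float64(1.418221308320378)) 147.55188188283944
short 108 (array([651.70429595, 114.29744212]), np.float64(1.2461339777165694)) 125.63992719680516
```

View pics/side4.png

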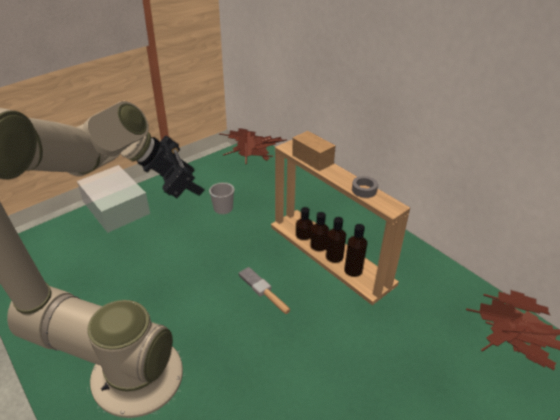

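All four bottles stand upright in a stepped row from (304,225) to (356,252). The measured spacings are 76, 67 and 68 mm, and the bystanders have not moved.

```bash
python3 -c "
from rig import job; print(job.sign_off())"
```

```text
the job is handed in; nothing more can be done
None
```

The job is handed in: all four bottles stand upright on the lower board, tallest to shortest, at measured spacings of 76, 67 and 68 mm. The end bottles and bystanders were not visibly disturbed, and the work took about 23 s of the 53 s allowed; the sign-off call returned no verdict.

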